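# Turn the dish carousel to the reader and start it

## Task

Gently turn the dish carousel by pushing one of its arms with the closed fingertips until the dish with the pink lid stands squarely in front of the reader's red window, then press the green start button all the way down with a fingertip and let it come up again. Do not touch the dishes or lift them from their seats, do not press start before the pink dish is in place, and leave the other things on the table where they are.

Things in the scene. Friction and masses are not known exactly. Their poses are not given: they have to be found in the camera images.
- hub (a point): Carousel axis (vertical), at the top of the dark cap on its hub, 54 mm above the table. The carousel is a level cross of four equal arms 90 degrees apart. Each arm carries, 75 mm from the axis, a round white dish seat (54 mm across, rim 38 mm above the table) and ends in a blue upright paddle. Under it is a fixed white round foot, 190 mm across, 14 mm high.
- window (a point): Centre of the red window (30 x 18 mm) of the fixed white reader block (44 x 64 mm, 75 mm high, red stripe on top), 57 mm above the table, 165 mm from the hub; a 10 mm high tongue, 50 mm wide, joins block and foot. Frame: x points level from hub to window, z up. A dish is squarely in front of the window when its arm points at the window's middle.
- carousel (a joint): Turning angle of the carousel, rad, growing anticlockwise seen from above. It is 0 at the start, wherever the arms then point. It turns both ways, more than half a turn from any start, with light friction (about 0.07 N m), and stays where it is left. Turn it gently: under 2 rad/s.
- paddle0 (a point): Middle of the blue paddle at the end of carousel arm 0, 120 mm from the axis. The paddle is 40 mm long (100 to 140 mm from the axis), 14 mm thick, and stands from 20 to 44 mm above the table; this point is 44 mm above the table.
- paddle1 (a point): Middle of the blue paddle at the end of carousel arm 1 (90 degrees anticlockwise from arm 0), 120 mm from the axis. The paddle is 40 mm long (100 to 140 mm from the axis), 14 mm thick, and stands from 20 to 44 mm above the table; this point is 44 mm above the table.
- paddle2 (a point): Middle of the blue paddle at the end of carousel arm 2 (180 degrees anticlockwise from arm 0), 120 mm from the axis. The paddle is 40 mm long (100 to 140 mm from the axis), 14 mm thick, and stands from 20 to 44 mm above the table; this point is 44 mm above the table.
- paddle3 (a point): Middle of the blue paddle at the end of carousel arm 3 (270 degrees anticlockwise from arm 0), 120 mm from the axis. The paddle is 40 mm long (100 to 140 mm from the axis), 14 mm thick, and stands from 20 to 44 mm above the table; this point is 44 mm above the table.
- dish_pink: Closed round specimen dish, clear with a pink lid, 44 mm across and 18 mm high, 25 g, loose in one of the four carousel seats, 75 mm from the axis. Origin at the centre of its underside, 30 mm above the table; its top is at 48 mm, z is up.
- dish_blue: Closed round specimen dish, clear with a blue lid, 44 mm across and 18 mm high, 25 g, loose in one of the four carousel seats, 75 mm from the axis. Origin at the centre of its underside, 30 mm above the table; its top is at 48 mm, z is up.
- dish_green: Closed round specimen dish, clear with a green lid, 44 mm across and 18 mm high, 25 g, loose in one of the four carousel seats, 75 mm from the axis. Origin at the centre of its underside, 30 mm above the table; its top is at 48 mm, z is up.
- dish_amber: Closed round specimen dish, clear with an amber (orange) lid, 44 mm across and 18 mm high, 25 g, loose in one of the four carousel seats, 75 mm from the axis. Origin at the centre of its underside, 30 mm above the table; its top is at 48 mm, z is up.
- start (a joint): Travel of the green start button, m: 0 up, 0.006 fully down. A spring pushes it back; fully down takes about 4 N.
- start_top (a point): Centre of the top of the green start button (30 mm across) when up, 57 mm above the table, on a fixed grey control box (90 x 80 mm, 35 mm high). It is pressed straight down.
- mouse: Loose black computer mouse, 105 x 60 mm, 35 mm high; origin under its centre.
- jar: Loose small jar with a black cap, 44 mm across, 55 mm high; origin under its centre.
- vial_case: Loose clear flat case of red vials, 90 x 75 mm, 32 mm high; origin under its centre.
Mind the look-alikes: they are no part of the job. What is shaped like the part that bears start but orange is not meant. What is shaped like the dish_amber but grey or yellow is not meant.

How it is judged:
By the outcome, as a careful person would: the job done as asked, in the order asked, and still so for the second after the job is handed in, with the robot touching nothing.
It also fails if it takes over 61 s, if anything falls off the work surface, if the arm or the gripper's body presses on something with over 40 N, if the wrist force passes 120 N, or if a joint passes its speed limit or range.

## Robot

A 7-joint arm with a two-finger parallel gripper is mounted at the origin on the work surface. World frame = base frame: x ahead of the robot, y to its left, z up, the work surface at z = 0. Lengths are in m, angles in degrees, forces in N, time in s.
With the tool pointing down it reaches from about 0.35 to 0.9 m from the base axis. Payload 8.1 kg.
Tool frame: the origin (TCP) lies midway between the tips of the shut fingers; the grasp point (between the pads) lies 19 mm behind it; z points along the fingers, y is the line along which they close (so a half turn about z gives the same grasp; the last joint's range is limited). The gripper opens to 92 mm and grips with 3 to 60 N. Pads are 19 mm wide; open, the fingers measure 130 mm over their backs; the gripper's body (75 mm by 190 mm) begins 47 mm behind the grasp point.
Start: joints at [-77.269, 24.895, 1.432, 90.138, -0.665, 64.973, -4.303], TCP at [0.199, 0.592, 0.227] pointing down, gripper open.
Joint ranges: [-149.89, 149.89], [-25.12, 119.58], [-72.63, 75.52], [4.76, 147.25], [-75.54, 255.54], [6.69, 114.76], [-157.13, 157.13]. Speed limits (degrees/s): [127.2, 127.2, 172.46, 172.46, 180, 180, 180].

## Interface

Orientations are given as [roll, pitch, yaw] about the fixed x, y, z axes, in that order (R = Rz(yaw) Ry(pitch) Rx(roll)).
In Python, from station import ctrl gives the robot as it stands. The module is installed in compiled form; this text tells all that it offers.
- The arm moves only by the tool send_rows, never from a script. Its argument "increments" is one flat list of numbers, 6 for each row, row after row: the shift along the tool's x, y, z as a fraction of full scale, then the turn, a rotation vector about the tool's x, y, z as a fraction of full scale. In form: [tx, ty, tz, wx, wy, wz, tx, ty, tz, wx, wy, wz, ...]. A call has 1 to 8 rows; each row shifts and turns the commanded pose from where the row before left it, along the tool's axes as they then stand; what a row does not reach is not made up. Full scale, the value 1, is 150 mm for a shift and 90 degrees for a turn. A row lasts 1/8 s, in which the tool goes at most 62.5 mm and 10.7 degrees, less where a joint would pass 70% of its speed; a pose out of reach is approached as far as the arm can. A call with a number of a shift or a turn outside -1 to 1 is refused whole. A call with a gripper value outside its range is refused whole. "fingers" is the gripper command: -1 is shut, 1 is fully open, values between are in proportion, set as the call begins (left out, the last holds). The fingers move at their own pace and stop on an object; "grip_force" is the grip in N (left out, the last holds). Time passes only in rows, so rows that do not move let the fingers close. It gives the time, the measured TCP pose, the force, the opening and the grip force at its end, in the units of the state.
- ctrl.read_state(): the state, without advancing time (a new reading comes with each control period).
- ctrl.camera(name): name is "scene" or "top"; returns (picture, depth): 420x560x3 uint8, blue, green, red; 420x560 float32, m along the optical axis (not along the pixel's ray), 0 where there is no reading.
- ctrl.camera_params(name): a dict with "fx", "fy", "cx", "cy" (pixels), "view" (4x4, takes a point from world to camera coordinates). Camera axes: x right, y down, z forward; pixel columns grow to the right and rows downward; lengths in m; the calibration is good to about 2 mm. A picture is of the moment at which its call begins. camera_params takes no time and is no camera call.
- ctrl.finish_job(): hands the job in; it is judged then, once.
Trained networks look in the newest picture that a camera, given by its name, has taken for a name from the list of things; names that differ only in an ending like _2 or _b are one class to them, and where a whole thing is asked for, a point or a joint stands for the part that bears it (a point fixed in the world has none). Each returns a list of dicts, best first, with "p" (0 to 1); they miss things now and then, are a little off and sometimes report something else, mostly with a low value. They report only what shows in the picture. A call takes as long as a camera call. They do not tell look-alikes from the thing itself.
- ctrl.spot_in(thing, camera): "at" ([column, row] as shares, 0 to 1, of the picture: columns of its width, rows of its height, amid what is visible of it).
- ctrl.mark_of(thing, camera): "at" ([column, row] as shares, 0 to 1, of the picture: columns of its width, rows of its height: a listed point, or the origin of a listed thing).
The state is a dict: "time_s": time; "joints": joint angles; "qvel": joint speeds; "joint_efforts": joint torques, N m; "eef_pos": TCP position; "tcp_rot": TCP orientation; "ft_force": force on the tool from outside, world axes, zero at the start; "wrist_torque": the same for the moment, N m; "opening": opening from 0.0 (shut) to 1.0 (fully open); "finger_force": force on a finger pad.
Only numpy, scipy, OpenCV 4.12 (cv2) and the standard library are available. Lean on these libraries where they do the work, as an engineer would, in place of code of your own. Each camera call takes 0.05 s, during which the arm holds its last target. There are 200 camera calls.

## Working session

There is one attempt and no reset: what is moved stays moved. The work goes in short steps, Python scripts to look and compute and a tool call to move; the robot and the scene stay as the last step left them, time stands still between calls to the robot, and variables do not carry over. Pictures are saved under pics/ and viewed, at most 10 in all, crops included, and the job is handed in when it is done.

Besides the shell and the picture viewer there is one more tool, called after "Call:" by a JSON object that holds its "op" and its "data", one argument or row to a line. send_rows: Moves the arm, as the interface text tells. Its arguments: {"type":"object","properties":{"increments":{"type":"array","items":{"type":"number","minimum":-1,"maximum":1}},"fingers":{"type":"number"},"grip_force":{"type":"number"}},"required":["increments"]}

```bash
mkdir -p pics
cat > h.py <<'E'
import numpy as np, cv2
from station import ctrl
def unproj(cam,px,z):
    p=ctrl.camera_params(cam);V=np.array(p["view"]);R=V[:3,:3];t=V[:3,3]
    d=R.T@np.array([(px[0]-p["cx"])/p["fx"],(px[1]-p["cy"])/p["fy"],1]);o=-R.T@t
    return o+d*(z-o[2])/d[2]
def proj(cam,P):
    p=ctrl.camera_params(cam);V=np.array(p["view"]);c=V[:3,:3]@np.array(P)+V[:3,3]
    return [p["fx"]*c[0]/c[2]+p["cx"],p["fy"]*c[1]/c[2]+p["cy"]]
def mark(n,cam,z,k=3):
    for r in ctrl.mark_of(n,cam)[:k]:
        px=np.array(r["at"])*[560,420]
        print(cam,n,round(r["p"],2),px.round(1),unproj(cam,px,z).round(4))
E
python3 - <<'E'
from h import *
for c in("top","scene"):
    im,d=ctrl.camera(c);cv2.imwrite(f"pics/{c}0.png",im)
    for n,z in [("hub",.054),("window",.057),("start_top",.057),("dish_pink",.030),("dish_amber",.03),("paddle0",.044),("paddle1",.044),("paddle2",.044),("paddle3",.044)]:mark(n,c,z)
print(ctrl.read_state())
E
```

```text
top hub 0.96 [257.  209.8] [0.5564 0.0763 0.054 ]
top window 0.83 [247.8 146.4] [0.7237 0.1009 0.057 ]
top start_top 0.61 [372.2 239.7] [ 0.4777 -0.2196  0.057 ]
top start_top 0.5 [323.  288.5] [ 0.3546 -0.0921  0.057 ]
top dish_pink 0.5 [237.7 228.7] [0.5093 0.1284 0.03  ]
top dish_amber 0.74 [239.6 191.7] [0.6076 0.1241 0.03  ]
top dish_amber 0.71 [194.4 169.3] [0.6685 0.2454 0.03  ]
top dish_amber 0.65 [214.3 149.6] [0.7219 0.1929 0.03  ]
top paddle0 0.97 [223.2 239.6] [0.48   0.1644 0.044 ]
top paddle0 0.83 [290.3 243.9] [ 0.4683 -0.0096  0.044 ]
top paddle0 0.82 [291.6 177.1] [ 0.6437 -0.0138  0.044 ]
top paddle1 0.97 [223.2 239.6] [0.48   0.1644 0.044 ]
top paddle1 0.83 [290.3 243.9] [ 0.4683 -0.0096  0.044 ]
top paddle1 0.82 [291.6 177.1] [ 0.6437 -0.0138  0.044 ]
top paddle2 0.97 [223.2 239.6] [0.48   0.1644 0.044 ]
top paddle2 0.83 [290.3 243.9] [ 0.4683 -0.0096  0.044 ]
top paddle2 0.82 [291.6 177.1] [ 0.6437 -0.0138  0.044 ]
top paddle3 0.97 [223.2 239.6] [0.48   0.1644 0.044 ]
top paddle3 0.83 [290.3 243.9] [ 0.4683 -0.0096  0.044 ]
top paddle3 0.82 [291.6 177.1] [ 0.6437
[... 1179 characters left out ...]
_s': 1.0, 'joints': array([-77.26820135,  24.89407589,   1.43179039,  90.13479174,
        -0.6633053 ,  64.97260487,  -4.30201368]), 'qvel': array([ 0.00985163, -0.13441703, -0.03710827,  0.0354338 ,  0.03178269,
        0.02134265,  0.03350915]), 'joint_efforts': array([-2.88270894e-04, -6.67659402e+01,  9.83792357e-01, -3.14816988e+01,
       -6.07543741e-02,  3.22862773e-02,  4.93578204e-05]), 'eef_pos': array([0.19949578, 0.59235611, 0.22677174]), 'tcp_rot': array([1.79993062e+02, 1.07599405e-03, 1.61386830e+02]), 'ft_force': array([ 0.47268483, -0.16524951, -0.21842512]), 'wrist_torque': array([ 0.00722173, -0.06752865, -0.01200021]), 'finger_force': 0.0, 'opening': 1.0016660524078609}
```

View pics/top0.png

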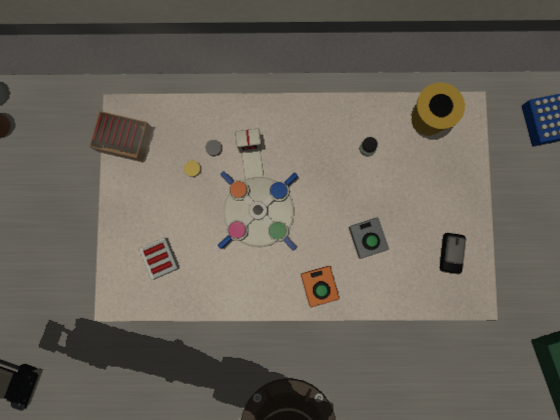

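View pics/scene0.png

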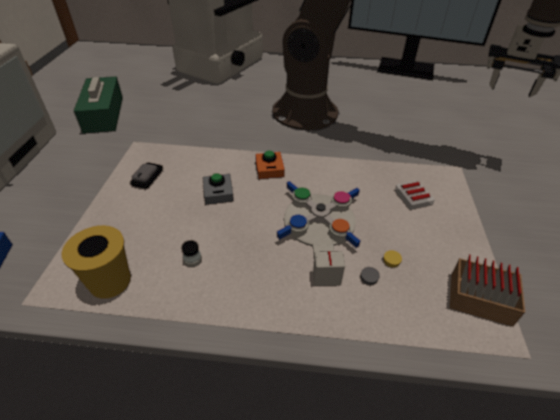

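The top view shows the carousel hub at (257,210), with pink at (237,230), amber (239,190), blue (279,191) and green (278,231). The reader is at (248,140). There are two button boxes: grey at (370,239) and orange at (320,287). The grey one fits "fixed grey control box" and the orange one is the look-alike. The grey disc (214,148) and yellow disc (193,169) are decoys. Next I'll get a precise measurement and one crop to confirm.

```bash
cat >> h.py <<'E'
def blobs(im,lo,hi,roi,amin=8):
    x0,y0,x1,y1=roi
    big=cv2.resize(im[y0:y1,x0:x1],None,fx=4,fy=4,interpolation=cv2.INTER_CUBIC)
    m=cv2.inRange(cv2.cvtColor(big,cv2.COLOR_BGR2HSV),lo,hi)
    n,_,st,ce=cv2.connectedComponentsWithStats(m)
    return [((ce[i]-1.5)/4+[x0,y0],st[i][4]/16) for i in range(1,n) if st[i][4]/16>amin]
ROI=dict(top=(205,125,310,260),scene=(265,165,375,285))
HUES=dict(pink=((160,90,60),(176,255,255)),amber=((3,110,90),(17,255,255)),green=((45,70,50),(85,255,255)),blue=((98,90,40),(125,255,255)),red=((177,110,50),(180,255,255)))
E
python3 - <<'E'
from h import *
out=[]
for c in("top","scene"):
    im=cv2.imread(f"pics/{c}0.png")
    for k,(lo,hi) in HUES.items():
        for ce,a in blobs(im,lo,hi,ROI[c]):
            print(c,k,ce.round(1),round(a,1),unproj(c,ce,.046 if k!="red" else .075)[:2].round(4))
    p=ctrl.camera_params(c);V=np.array(p["view"]);print(c,"campos",(-V[:3,:3].T@V[:3,3]).round(3),p["fx"])
im=cv2.imread("pics/top0.png")
a=cv2.resize(im[120:265,200:315],(476,600),interpolation=cv2.INTER_CUBIC)
b=cv2.resize(im[205:315,295:395],(320,352),interpolation=cv2.INTER_CUBIC)
o=np.zeros((600,800,3),np.uint8);o[:,:476]=a;o[:352,480:]=b
cv2.imwrite("pics/crop1.png",o)
E
```

```text
top pink [236.4 229.5] 215.5 [0.506  0.1301]
top amber [247.3 136.7] 12.3 [0.7527 0.1033]
top amber [237.8 189. ] 216.8 [0.6122 0.1273]
top green [277.3 230.2] 199.8 [0.5038 0.0239]
top blue [226.5 177.4] 59.4 [0.6434 0.1573]
top blue [290.8 178.8] 73.9 [ 0.6388 -0.0116]
top blue [278.3 189.8] 206.9 [0.6096 0.0213]
top blue [224.3 241.7] 75.8 [0.4744 0.1611]
top blue [289.6 243.5] 49.4 [ 0.4692 -0.0079]
top campos [ 0.412 -0.007  1.347] 502.17890027525
scene pink [341.6 196.8] 156.4 [0.5082 0.1322]
scene amber [274.3 167.7] 96.5 [ 0.4067 -0.0619]
scene amber [340.4 224.9] 179.8 [0.6129 0.1292]
scene amber [329.5 258. ] 15.5 [0.7205 0.1045]
scene green [301.8 192.9] 139.8 [0.5059 0.0253]
scene blue [291.1 186.2] 51.2 [ 0.4821 -0.0059]
scene blue [353.9 192.2] 49.9 [0.4854 0.1656]
scene blue [297.8 220.9] 163.2 [0.6121 0.0232]
scene blue [284.1 231.5] 110.1 [ 0.6517 -0.0071]
scene blue [352.3 238.8] 104.9 [0.6555 0.1576]
scene campos [1.287 0.049 0.741] 387.4240767017108
```

View pics/crop1.png

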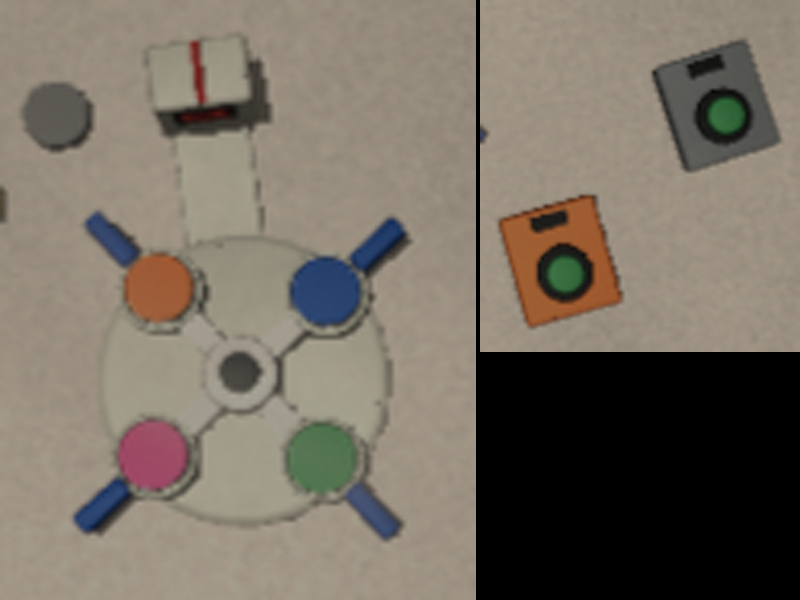

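The crop confirms it: the grey box (button at 371,241) is the real start box. The pink lid is at about 133.6° around the hub (0.558, 0.0765) and the window is at about 8.2°, so the carousel needs about 125° clockwise. I'll push the blue dish's paddle (-46.5°) from its anticlockwise side, well away from the reader.

Call:
{"op": "send_rows", "data": {
  "increments": [-0.3,-0.19,0,0,0,0,-0.3,-0.19,0,0,0,0,-0.3,-0.19,0,0,0,0,-0.3,-0.19,0,0,0,0,-0.3,-0.19,0,0,0,0,-0.3,-0.19,0,0,0,0,-0.3,-0.19,0,0,0,0,-0.3,-0.19,0,0,0,0],
  "fingers": -1
}}

```text
time_s: 2.0
eef_pos: [0.4689, 0.26, 0.227]
tcp_rot: [180.0, 0.0, 161.4]
ft_force: [1.5, 0.9, -0.3]
opening: 0.18
finger_force: 0.0
```

Call:
{"op": "send_rows", "data": {
  "increments": [-0.3,-0.19,0,0,0,0,-0.3,-0.19,0,0,0,0.05,-0.3,-0.19,0,0,0,0.05,-0.3,-0.19,0,0,0,0,-0.3,-0.19,0,0,0,0,0,0,0,0,0,0]
}}

```text
time_s: 2.75
eef_pos: [0.62, 0.0367, 0.2267]
tcp_rot: [-179.9, 0.1, 152.0]
ft_force: [0.1, 0.0, -0.4]
opening: 0.006
finger_force: 0.0
```

```bash
cat >> h.py <<'E'
from scipy.spatial.transform import Rotation as Ro
def go(target,yaw=None):
    s=ctrl.read_state();R=Ro.from_euler('xyz',s["tcp_rot"],degrees=True)
    print("t",s["time_s"],"pos",s["eef_pos"].round(4),"rpy",s["tcp_rot"].round(1),"F",s["ft_force"].round(1),"open",round(s["opening"],2))
    print(" shift(units)",(R.inv().apply(np.array(target)-s["eef_pos"])/.15).round(3))
    if yaw is not None: print(" turn(units)",((R.inv()*Ro.from_euler('xyz',[180,0,yaw],degrees=True)).as_rotvec(degrees=True)/90).round(3))
E
python3 - <<'E'
from h import *
go([.665,.022,.028],153)
for c,r in (("top",(345,215,395,265)),("scene",(195,160,240,205))):
    im=cv2.imread(f"pics/{c}0.png")
    for ce,a in blobs(im,*HUES["green"],r): print(c,ce,a,unproj(c,ce,.057))
E
```

```text
t 2.75 pos [0.62   0.0367 0.2267] rpy [-1.799e+02  1.000e-01  1.520e+02] F [ 0.1  0.  -0.4] open 0.01
 shift(units) [-0.308  0.058  1.326]
 turn(units) [-0.001  0.001 -0.012]
top [371.41151355 240.59128386] 106.125 [ 0.47545422 -0.2175391   0.057     ]
scene [216.09351453 176.63011302] 58.0625 [ 0.48102535 -0.21435212  0.057     ]
```

Call:
{"op": "send_rows", "data": {
  "increments": [-0.3,0.06,0,0,0,-0.01,0,0,0.2,0,0,0,0,0,0.3,0,0,0,0,0,0.3,0,0,0,0,0,0.3,0,0,0,0,0,0.15,0,0,0,0,0,0.07,0,0,0,0,0,0,0,0,0]
}}

```text
time_s: 3.75
eef_pos: [0.6624, 0.0302, 0.0286]
tcp_rot: [-180.0, -0.0, 153.3]
ft_force: [0.0, 0.0, 0.4]
opening: 0.007
finger_force: 0.0
```

Run:
```python
from h import *
go([.665,.022,.028],153)
im,d=ctrl.camera("scene");cv2.imwrite("pics/s1.png",cv2.resize(im[130:300,220:420],(700,595),interpolation=cv2.INTER_CUBIC))
```

```text
t 3.75 pos [0.6624 0.0302 0.0286] rpy [-180.    -0.   153.3] F [0.  0.  0.4] open 0.01
 shift(units) [-0.04  -0.041  0.004]
 turn(units) [-0.    -0.     0.004]
```

View pics/s1.png

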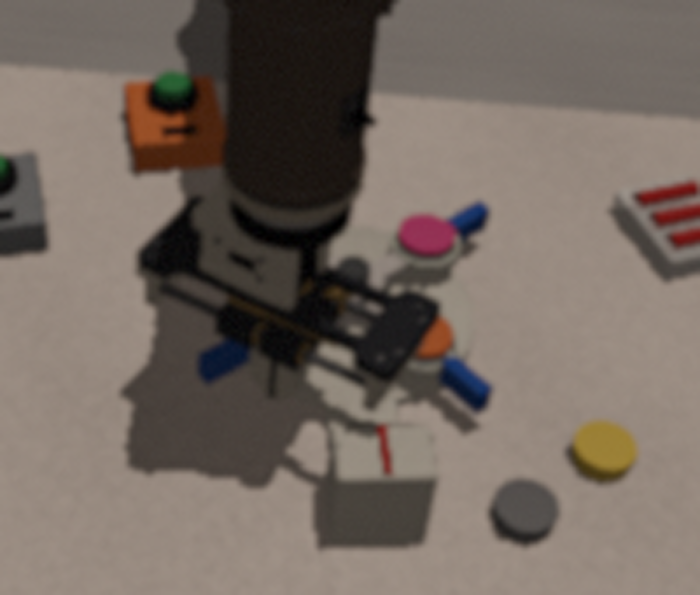

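The closed fingers are lowered at crop pixel (270,385), just anticlockwise of the blue paddle (222,360), and touch nothing. Now I'll start the push.

Call:
{"op": "send_rows", "data": {
  "increments": [-0.04,-0.056,0,0,0,0.044,0.002,-0.056,0,0,0,0.044,0.002,-0.056,0,0,0,0.044,0.002,-0.056,0,0,0,0.044,0.002,-0.056,0,0,0,0.044,0.002,-0.056,0,0,0,0.044,0.002,-0.056,0,0,0,0.044,0,0,0,0,0,0]
}}

```text
time_s: 4.8
eef_pos: [0.6308, -0.0177, 0.0302]
tcp_rot: [179.9, 0.1, 125.6]
ft_force: [0.8, 0.7, 0.4]
opening: 0.006
finger_force: 0.0
```

```bash
cat >> h.py <<'E'
H=np.array([.558,.0765])
def pol():
    s=ctrl.read_state();v=s["eef_pos"][:2]-H
    print("t",s["time_s"],"finger r",np.hypot(*v).round(4),"ang",np.degrees(np.arctan2(v[1],v[0])).round(1),"yaw-180",s["tcp_rot"][2]-180,"z",s["eef_pos"][2].round(4),"F",s["ft_force"].round(1))
    r=dict(pink=133.6,amber=43.6,green=-136.4,blue=-46.4)
    for c in ("top","scene"):
        im,_=ctrl.camera(c)
        for k in r:
            for ce,a in blobs(im,*HUES[k],ROI[c],60):
                p=unproj(c,ce,.047)[:2]-(H if c=="top" else np.array([.5598,.0775]));R=np.hypot(*p);A=np.degrees(np.arctan2(p[1],p[0]))
                if .068<R<.082: print(c,k,"R",R.round(4),"ang",A.round(1),"turned",((A-r[k]+180)%360-180).round(1),"area",a)
    return im
E
python3 -c "
from h import *
pol()"
```

```text
t 4.8 finger r 0.1191 ang -52.3 yaw-180 -54.4431739370566 z 0.0302 F [0.8 0.7 0.4]
top pink R 0.0772 ang 114.4 turned -19.2 area 176.1875
top amber R 0.0743 ang 24.3 turned -19.3 area 218.75
scene pink R 0.0746 ang 114.1 turned -19.5 area 160.5625
scene amber R 0.075 ang 24.7 turned -18.9 area 188.75
scene green R 0.0744 ang -154.2 turned -17.8 area 137.5
```

Call:
{"op": "send_rows", "data": {
  "increments": [0.002,-0.056,0.004,0,0,0.044,0.002,-0.056,0.004,0,0,0.044,0.002,-0.056,0,0,0,0.044,0.002,-0.056,0,0,0,0.044,0.002,-0.056,0,0,0,0.044,0.002,-0.056,0,0,0,0.044,0.002,-0.056,0,0,0,0.044,0.002,-0.056,0,0,0,0.044]
}}

```text
time_s: 5.9
eef_pos: [0.5685, -0.0396, 0.028]
tcp_rot: [179.9, 0.0, 93.9]
ft_force: [2.0, -0.2, 0.4]
opening: 0.001
finger_force: 0.4
```

```bash
python3 -c "
from h import *
pol()"
```

```text
t 5.9 finger r 0.1166 ang -84.9 yaw-180 -86.13609765314766 z 0.028 F [ 2.  -0.2  0.4]
top pink R 0.0738 ang 82.2 turned -51.4 area 201.625
top amber R 0.0746 ang -8.5 turned -52.1 area 216.5625
scene pink R 0.0748 ang 80.3 turned -53.3 area 173.0
scene amber R 0.0748 ang -8.7 turned -52.3 area 190.0
scene green R 0.0735 ang 171.2 turned -52.4 area 135.0
scene blue R 0.0716 ang -98.7 turned -52.3 area 114.75
```

Call:
{"op": "send_rows", "data": {
  "increments": [-0.008,-0.056,0,0,0,0.044,-0.008,-0.056,0,0,0,0.044,-0.004,-0.056,0,0,0,0.044,0,-0.056,0,0,0,0.044,0,-0.056,0,0,0,0.044,0,-0.056,0,0,0,0.044,0,-0.056,0,0,0,0.044,0,-0.056,0,0,0,0.044]
}}

```text
time_s: 7.0
eef_pos: [0.5034, -0.0308, 0.0278]
tcp_rot: [179.9, -0.1, 62.3]
ft_force: [0.6, 0.1, -0.3]
opening: 0.004
finger_force: 0.4
```

```bash
python3 -c "
from h import *
pol()"
```

```text
t 7.0 finger r 0.1204 ang -117.0 yaw-180 -117.72844590187253 z 0.0278 F [ 0.6  0.1 -0.3]
top pink R 0.074 ang 50.1 turned -83.5 area 210.375
top amber R 0.0753 ang -40.2 turned -83.8 area 216.5625
top green R 0.0749 ang 141.3 turned -82.3 area 214.8125
scene pink R 0.0755 ang 48.7 turned -84.9 area 185.6875
scene amber R 0.0751 ang -40.2 turned -83.8 area 176.6875
scene green R 0.0742 ang 138.8 turned -84.8 area 141.5625
scene blue R 0.0792 ang -128.7 turned -82.3 area 163.75
```

Call:
{"op": "send_rows", "data": {
  "increments": [0,-0.056,0,0,0,0.044,0,-0.056,0,0,0,0.044,0,-0.056,0,0,0,0.044,0,-0.056,0,0,0,0.044,0,-0.056,0,0,0,0.044,0,-0.056,0,0,0,0.044,0,-0.056,0,0,0,0.044,0,-0.056,0,0,0,0.044]
}}

```text
time_s: 8.1
eef_pos: [0.4539, 0.0131, 0.0278]
tcp_rot: [180.0, -0.1, 30.6]
ft_force: [0.4, -1.1, 0.7]
opening: 0.003
finger_force: 0.4
```

Call:
{"op": "send_rows", "data": {
  "increments": [0,-0.042,0,0,0,0.033,0,-0.028,0,0,0,0.022,0,0,0,0,0,0,0,0,0,0,0,0]
}}

```text
time_s: 8.6
eef_pos: [0.4478, 0.0219, 0.0275]
tcp_rot: [-180.0, -0.0, 25.7]
ft_force: [0.5, -1.2, -0.0]
opening: 0.003
finger_force: 0.0
```

```bash
python3 -c "
from h import *
pol()
for c in ('top','scene'): mark('window',c,.057)"
```

```text
t 8.6 finger r 0.123 ang -153.6 yaw-180 -154.34278332570258 z 0.0275 F [ 0.5 -1.2 -0. ]
top pink R 0.0744 ang 13.1 turned -120.5 area 214.8125
top amber R 0.0759 ang -76.5 turned -120.1 area 218.9375
top green R 0.0745 ang 104.6 turned -119.0 area 200.3125
scene pink R 0.0757 ang 13.3 turned -120.3 area 196.0
scene amber R 0.0754 ang -77.0 turned -120.6 area 172.4375
scene green R 0.0743 ang 102.7 turned -120.9 area 151.625
scene blue R 0.0803 ang -165.9 turned -119.5 area 165.75
top window 0.67 [250.  148.1] [0.7191 0.0951 0.057 ]
scene window 0.62 [328.9 255.9] [0.7237 0.1022 0.057 ]
```

Run:
```python
from h import *
im=cv2.imread("pics/top0.png");sc=cv2.imread("pics/scene0.png")
def ang(c,px,z):
    h=H if c=="top" else np.array([.5598,.0775])
    v=unproj(c,px,z)[:2]-h; return np.hypot(*v).round(4),np.degrees(np.arctan2(v[1],v[0])).round(1)
# red pixels weighted
for c,I,(x0,y0,x1,y1) in (("top",im,(238,126,260,152)),("scene",sc,(312,244,348,282))):
    r=I[y0:y1,x0:x1].astype(float);w=np.clip(r[...,2]-np.maximum(r[...,0],r[...,1])-25,0,None)
    ys,xs=np.mgrid[y0:y1,x0:x1]
    split=144 if c=="top" else 999
    for n,m,z in (("stripe",ys<split,.075),("window",ys>=split,.057)):
        W=w*m
        if W.sum()>0: p=((xs*W).sum()/W.sum(),(ys*W).sum()/W.sum());print(c,n,np.round(p,1),ang(c,p,z))
print("blocktop",ang("top",(199.3/4.14+200-.4,72.8/4.14+120-.4),.075),"tongue far",ang("top",(214/4.14+199.6,137/4.14+119.6),.01),"near",ang("top",(226/4.14+199.6,235/4.14+119.6),.01))
e=[unproj("top",(x/4.14+199.6,y/4.14+119.6),.075)[:2] for x,y in((147,47),(155,110),(245,36),(250,98))]
for a,b in((1,0),(3,2)):
    d=e[b]-e[a] if a<b else e[b]-e[a]; print("side edge dir",np.degrees(np.arctan2(d[1],d[0])).round(1),np.hypot(*d))
im2,_=ctrl.camera("top");sc2,_=ctrl.camera("scene")
o=np.zeros((600,800,3),np.uint8)
o[:500,:400]=cv2.resize(im2[125:225,215:295],(400,500),interpolation=cv2.INTER_CUBIC)
o[:600,400:]=cv2.resize(sc2[165:285,290:370],(400,600),interpolation=cv2.INTER_CUBIC)
cv2.imwrite("pics/c2.png",o)
```

```text
top stripe [247.3 136.6] (np.float64(0.1888), np.float64(7.4))
top window [249.1 146.7] (np.float64(0.1663), np.float64(7.3))
scene stripe [329.5 257.5] (np.float64(0.1847), np.float64(7.7))
blocktop (np.float64(0.1872), np.float64(7.1)) tongue far (np.float64(0.1606), np.float64(6.7)) near (np.float64(0.0948), np.float64(6.4))
side edge dir 7.6 0.0408026524590306
side edge dir 4.7 0.0399701895689126
```

View pics/c2.png

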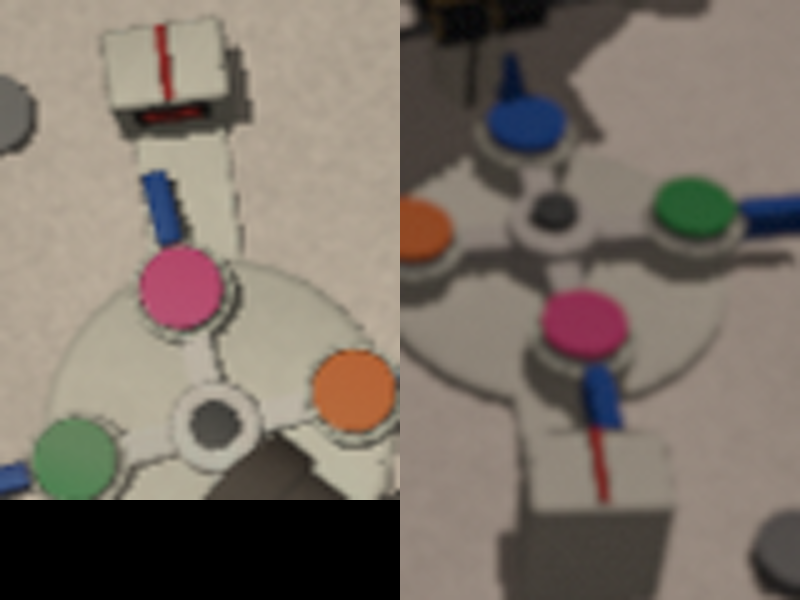

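The pink arm is at about 13.2°: its paddle (162,207) is still left of the line from the hub to the window (170,115). All the reader cues average about 7.2°, so about 6° remains.

Call:
{"op": "send_rows", "data": {
  "increments": [0,-0.028,0,0,0,0.022,0,-0.028,0,0,0,0.022,0,-0.026,0,0,0,0.022,0,0,0,0,0,0,0,0,0,0,0,0]
}}

```text
time_s: 9.52
eef_pos: [0.4426, 0.0334, 0.0275]
tcp_rot: [-180.0, 0.0, 19.7]
ft_force: [-0.5, -0.5, -0.2]
opening: 0.004
finger_force: 0.0
```

```bash
python3 -c "
from h import *
pol()"
```

```text
t 9.525 finger r 0.1232 ang -159.5 yaw-180 -160.3317651067042 z 0.0275 F [-0.5 -0.5 -0.2]
top pink R 0.0745 ang 7.2 turned -126.4 area 212.1875
top amber R 0.0758 ang -82.3 turned -125.9 area 220.125
top green R 0.0742 ang 98.6 turned -125.0 area 195.6875
scene pink R 0.0758 ang 7.6 turned -126.0 area 199.375
scene amber R 0.075 ang -83.0 turned -126.6 area 171.75
scene green R 0.0746 ang 96.9 turned -126.7 area 154.1875
scene blue R 0.0808 ang -171.7 turned -125.3 area 166.375
```

The pink dish is now at 7.2–7.6°, lined up with the window. I'll back off from the paddle and rise.

Call:
{"op": "send_rows", "data": {
  "increments": [0,0.06,0,0,0,0,-0.04,0.04,0,0,0,0,0,0,-0.1,0,0,0,0,0,-0.2,0,0,0,0,0,-0.3,0,0,0,0,0,-0.2,0,0,0,0,0,0,0,0,0]
}}

```text
time_s: 10.5
eef_pos: [0.4431, 0.0167, 0.1489]
tcp_rot: [-180.0, -0.2, 19.6]
ft_force: [-0.0, 0.5, -0.2]
opening: 0.009
finger_force: 0.0
```

Run:
```python
from h import *
pol()
go([.478,-.2165,.10])
for c,r in (("top",(345,215,395,265)),("scene",(195,160,240,205))):
    im,_=ctrl.camera(c)
    for ce,a in blobs(im,*HUES["green"],r): print(c,ce,a,unproj(c,ce,.057))
o=np.zeros((600,800,3),np.uint8)
im,_=ctrl.camera("top")
o[:500,:400]=cv2.resize(im[125:225,215:295],(400,500),interpolation=cv2.INTER_CUBIC)
o[:400,400:]=cv2.resize(im[205:275,335:405],(400,400),interpolation=cv2.INTER_CUBIC)
cv2.imwrite("pics/c3.png",o)
```

```text
t 10.5 finger r 0.1296 ang -152.5 yaw-180 -160.38061902878897 z 0.1489 F [-0.   0.5 -0.2]
top pink R 0.0745 ang 7.2 turned -126.4 area 212.1875
top amber R 0.0758 ang -82.3 turned -125.9 area 220.3125
top green R 0.0742 ang 98.6 turned -125.0 area 195.9375
scene pink R 0.0757 ang 7.6 turned -126.0 area 198.4375
scene amber R 0.0755 ang -82.8 turned -126.4 area 169.8125
scene green R 0.0746 ang 96.9 turned -126.7 area 154.375
scene blue R 0.0798 ang -171.1 turned -124.7 area 156.0
t 10.6 pos [0.4417 0.017  0.1472] rpy [-180.    -0.    19.6] F [-0.3 -0.1 -0.7] open 0.0
 shift(units) [-0.296  1.548  0.313]
top [371.40593363 240.57044432] 111.125 [ 0.47550762 -0.21752607  0.057     ]
scene [216.0596071 176.6535253] 58.0625 [ 0.48113674 -0.21442073  0.057     ]
```

View pics/c3.png

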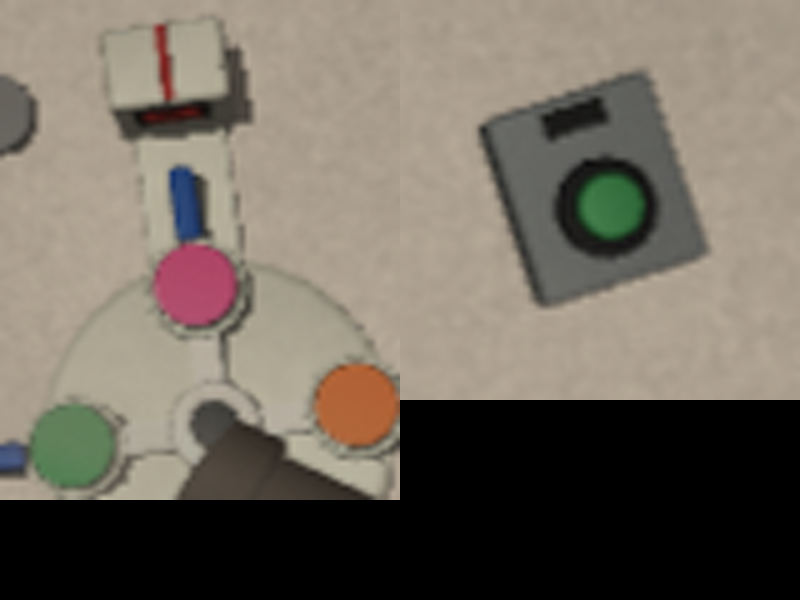

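Call:
{"op": "send_rows", "data": {
  "increments": [-0.06,0.31,0,0,0,0,-0.06,0.31,0,0,0,0,-0.06,0.31,0,0,0,0,-0.06,0.31,0,0,0,0,-0.056,0.308,0,0,0,0,0,0,0.2,0,0,0,0,0,0.2,0,0,0,0,0,0,0,0,0]
}}

```text
time_s: 11.75
eef_pos: [0.4763, -0.2161, 0.0853]
tcp_rot: [-179.8, 0.2, 19.6]
ft_force: [-0.2, 0.8, 0.4]
opening: 0.005
finger_force: 0.0
```

```bash
python3 -c "
from h import *
go([.478,-.216,.060])
im,d=ctrl.camera('scene');cv2.imwrite('pics/s4.png',cv2.resize(im[110:230,150:310],(800,600),interpolation=cv2.INTER_CUBIC))"
```

```text
t 11.75 pos [ 0.4763 -0.2161  0.0853] rpy [-179.8    0.2   19.6] F [-0.2  0.8  0.4] open 0.01
 shift(units) [0.012 0.003 0.169]
```

View pics/s4.png

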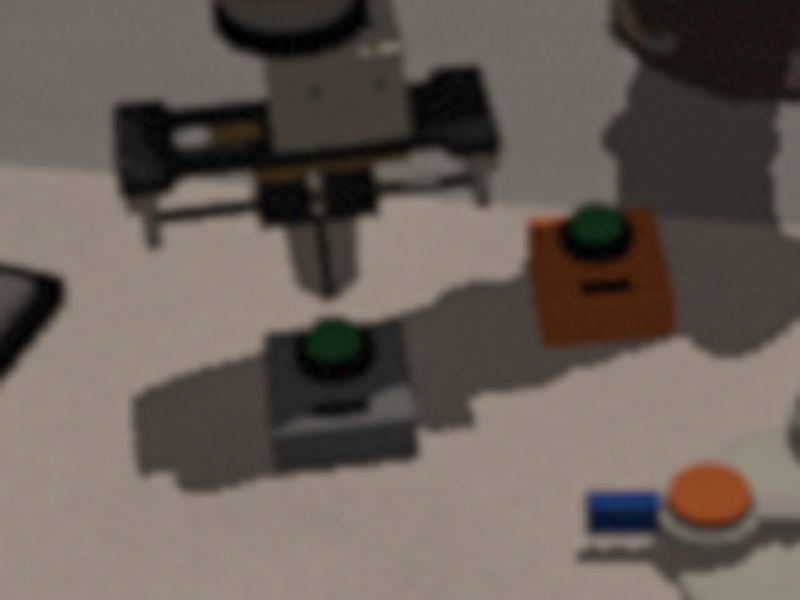

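The closed tips at (328,295) are right above the grey box's button (333,342). The tips taper, so they clear the black collar. I'll press slowly.

Call:
{"op": "send_rows", "data": {
  "increments": [0.01,0,0.08,0,0,0,0,0,0.08,0,0,0,0,0,0.02,0,0,0,0,0,0.014,0,0,0,0,0,0.014,0,0,0,0,0,0,0,0,0]
}}

```text
time_s: 12.55
eef_pos: [0.4799, -0.2161, 0.0565]
tcp_rot: [180.0, -0.0, 19.6]
ft_force: [-0.4, 0.4, 1.8]
opening: 0.008
finger_force: 0.7
```

Call:
{"op": "send_rows", "data": {
  "increments": [0,0,0.014,0,0,0,0,0,0.007,0,0,0,0,0,0,0,0,0]
}}

```text
time_s: 12.92
eef_pos: [0.4798, -0.2161, 0.0532]
tcp_rot: [180.0, -0.0, 19.6]
ft_force: [0.1, -0.3, 3.3]
opening: 0.006
finger_force: 1.5
```

Call:
{"op": "send_rows", "data": {
  "increments": [0,0,0.01,0,0,0,0,0,0.01,0,0,0,0,0,0,0,0,0,0,0,0,0,0,0]
}}

```text
time_s: 13.42
eef_pos: [0.48, -0.2161, 0.051]
tcp_rot: [-180.0, -0.1, 19.6]
ft_force: [-3.2, 2.5, 17.8]
opening: 0.002
finger_force: 9.0
```

The force jumped to 18 N at 51.0 mm, so the button is at its stop. Now I'll release and rise.

Call:
{"op": "send_rows", "data": {
  "increments": [0,0,-0.03,0,0,0,0,0,-0.05,0,0,0,0,0,-0.15,0,0,0,0,0,-0.3,0,0,0,0,0,-0.3,0,0,0,0,0,0,0,0,0,0,0,0,0,0,0]
}}

```text
time_s: 14.3
eef_pos: [0.4794, -0.2154, 0.1743]
tcp_rot: [-180.0, 0.0, 19.7]
ft_force: [-0.8, 0.3, -1.4]
opening: 0.005
finger_force: 0.0
```

```bash
python3 -c "
from h import *
pol()
go([.48,-.216,.2])
im,_=ctrl.camera('scene')
print(blobs(im,*HUES['green'],(195,160,240,205)))"
```

```text
t 14.3 finger r 0.3023 ang -105.1 yaw-180 -160.33445088577213 z 0.1743 F [-0.8  0.3 -1.4]
top pink R 0.0746 ang 7.1 turned -126.5 area 212.0
top amber R 0.0759 ang -82.2 turned -125.8 area 219.6875
top green R 0.0746 ang 98.7 turned -124.9 area 186.9375
top blue R 0.076 ang -171.7 turned -125.3 area 193.9375
scene pink R 0.0757 ang 7.6 turned -126.0 area 198.5625
scene amber R 0.0748 ang -81.8 turned -125.4 area 160.125
scene green R 0.0746 ang 97.0 turned -126.6 area 154.8125
scene blue R 0.0805 ang -171.5 turned -125.1 area 154.0625
t 14.4 pos [ 0.479  -0.2154  0.1736] rpy [-1.799e+02  1.000e-01  1.960e+01] F [-0.6  0.1 -0.6] open 0.01
 shift(units) [ 0.005  0.006 -0.176]
[]
```

```bash
python3 -c "
from h import *
print(ctrl.finish_job())"
```

```text
the job is handed in; nothing more can be done
None
```

The pink dish stands in front of the red window, to within about 1° by the cameras. After that I pressed the start button on the grey box to its stop (18 N) and let go. I couldn't see it come back up, because the arm hid it. The job is handed in at about 14.4 s on the robot's clock, with the arm clear of everything.

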